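Complete the set of tubes and load the centrifuge in balance

ROBOT

A 6-joint arm with a two-finger parallel gripper is mounted at the origin on a cart in front of the work surface, level with it; the furniture and walls round the work are solid. World frame = base frame: x ahead of the robot, y to its left, z up, the work surface at z = 0. Lengths are in m, angles in rad, forces in N, time in s.
With the tool pointing down it reaches from about 0.3 to 0.875 m from the base axis. Payload 6.4 kg.
Tool frame: the origin (TCP) lies on the centre line of the jaws, within the pads' length; the fingertips stand 8 mm ahead of it and the grasp point (between the pads) lies 11 mm behind it; z points along the fingers, y is the line along which they close (so a half turn about z gives the same grasp; the last joint's range is limited). The gripper opens to 85 mm and grips with 20 to 120 N. Pads are 22 mm wide; open, the fingers measure 114 mm over their backs; the gripper's body (76 mm by 85 mm) begins 54 mm behind the grasp point. The pads swing forward as they close: fully open they stand 13 mm farther back than shut.
Start: joints at [-1.467, 0.181, 1.607, -0, 1.354, -0.206], TCP at [0.175, -0.548, 0.239] pointing down, gripper open.
Joint ranges: [-2.99, 2.99], [-0.89, 2.07], [0.3, 2.58], [-1.14, 4.28], [0, 2.63], [-3.12, 3.12]. Speed limits (rad/s): [2.57, 2.57, 3.01, 3.14, 3.14, 3.14].

INTERFACE

Orientations are given as a unit quaternion [w, x, y, z].
In Python, from bench import ctrl gives the robot as it stands.
- The arm moves only by the shell command python3 -m handwheel 'ROWS' [OPENING]. ROWS is JSON, a list that holds one entry, the list of rows, each a list of 4 numbers: the shift along the tool's x, y, z each as a share of 20 cm, from -1 to 1, then the turn about the tool's z as a share of 1.5 rad, from -1 to 1. In form: [[[x, y, z, twist], ...]]. A call has 1 to 10 rows; each row is the pose to reach, as a shift and turn from the pose commanded when the call began, along the tool's axes at that moment; what a row does not reach only later rows make up. A row lasts 1/8 s, in which the tool goes at most 62.5 mm and 10.7 degrees, less where a joint would pass 70% of its speed; a pose out of reach is approached as far as the arm can. A call with a number of a shift or a turn outside -1 to 1 is refused whole. A call with a gripper value outside its range is refused whole. OPENING is the finger opening in mm, from 0 to 85.4, set as the call begins (- or left out, the last holds). The fingers move at their own pace and stop on an object; the grip force is fixed at half the most. Time passes only in rows, so rows that repeat a pose let the fingers close. It gives the time, the measured TCP pose, the force, the opening and the grip force at its end, in the units of the state.
- ctrl.get_obs(): the state, without advancing time (a new reading comes with each control period).
- ctrl.camera(name): name is "scene" or "side" or "wrist"; returns a dict with "color" (480x640x3 uint8, red, green, blue), "range_z" (480x640 float32, m along the optical axis (not along the pixel's ray), 0 where there is no reading), "K" (3x3 intrinsics, pixels), "distortion" ([k1, k2, p1, p2, k3] as OpenCV has them; the pictures are not rectified), "pose" (4x4, takes a point from camera to world coordinates); the wrist camera has in their place "T_tool_cam" (4x4, takes a point from camera to tool coordinates, whose origin is the TCP and whose axes are the flange's). Camera axes: x right, y down, z forward; pixel columns grow to the right and rows downward; lengths in m; the calibration is good to about 2 mm. A picture is of the moment at which its call begins: read the wrist's pose just before it.
- ctrl.hand_in(): hands the job in; it is judged then, once.
The state is a dict: "time_s": time; "q": joint angles; "dq": joint speeds; "joint_efforts": joint torques, N m; "eef_pos": TCP position; "eef_rot": TCP orientation; "wrist_force": force on the tool from outside, world axes, zero at the start; "torque": the same for the moment, N m; "opening": opening from 0.0 (shut) to 1.0 (fully open); "grasp_force": force on a finger pad.
Only numpy, scipy, OpenCV 4.12 (cv2) and the standard library are available. Lean on these libraries where they do the work, as an engineer would, in place of code of your own. Each camera call takes 0.05 s, during which the arm holds its last target. There are 200 camera calls.

TASK

The centrifuge can only run balanced: stand the red-capped tube from the steel cup upright and fully down in the empty hole of the blue carrier on the bench, and then lift the filled carrier over and lower it fully home in the empty rotor bucket, opposite the full one. Do not drop the tube or the carrier or tip the carrier over, keep its other two tubes in it, and leave the steel cup upright and the vial, gauze roll, timer and marker where they are.

Things in the scene. Friction and masses are not known exactly. Their poses are not given: they have to be found in the camera images.
- tube_red: Loose blood tube with a red cap, 90 mm long: glass body 12 mm in diameter, cap 15.6 mm in diameter from 72 to 90 mm above the foot. Origin at the centre of its closed foot, z along the tube to the cap. At the start it leans in the steel cup about 39 degrees off vertical, cap to the robot's left or front left, about 35 mm of it past the rim. 10 to 15 g.
- pot: Small round stainless steel cup (gallipot), loose, about 180 g: 44 mm high, 52 mm across the rim (55 mm over the bead), 38 mm at the foot, 2 mm wall, inner floor 3 mm up. Origin at the centre of its underside, z up.
- carrier: Blue tube carrier, loose on the bench, about 130 g. Round foot 64 mm in diameter, 7 mm high, chamfered to 54 mm below. Three upright sleeves, bore 16 mm (18 at the mouth), floor 7 and mouth 56 mm up, axes 21 mm from the centre: the empty one towards the carrier's -x, two with tubes (caps up to 97 mm) at 60 and -60 degrees from +x. Lifting tab in the middle. Origin under its centre, z up.
- free_hole (a point): Centre of the mouth of the carrier's empty sleeve, at (-21, 0, 56) mm in the carrier's frame, same axes. The sleeve's floor is 49 mm below. A tube fully down has its cap top 41 mm above this point. There is room for fingers that close along the carrier's y.
- tab (a point): Centre of the carrier's lifting tab, 114 mm above the underside on the carrier's axis, same axes as the carrier. The tab is 10 mm thick along x, 30 mm wide along y, from 100 to 128 mm above the underside: made to be pinched from above across its thickness (along x).
- tube_green: Green-capped blood tube, same size as the red one, standing loose in one of the carrier's other two sleeves. Origin at its foot, z up to the cap.
- tube_purple: Purple-capped blood tube, same size, standing loose in the carrier's third sleeve. Origin at its foot, z up to the cap.
- centrifuge: White bench centrifuge, fixed, 253 mm (its x) by 249 mm (its y), deck 120 mm high (gasket 123 mm) round an open chamber 198 mm in diameter in the middle. Control panel on its -x side; the lid is locked open and stands up to 0.37 m high behind the chamber, from 115 mm beyond the centre. Origin under its centre, z up.
- free_bucket (a point): Centre of the inner floor of the empty steel bucket on the rotor, 44 mm above the bench; the carrier's underside comes to rest here. Bore 68 mm, flared to 73 mm at the mouth 48 mm above this point (28 mm below the deck). 51 mm from the spindle, towards this point's -x. The bucket across the spindle, 102 mm away in +x, has a full carrier (fixed), tab up to 173 mm above the bench.
- rotor (a joint): Turning angle of the two-bucket rotor about its vertical spindle, rad, counter-clockwise from above; at 0 the empty bucket lies on the front (-x) side of the spindle. It turns by hand against slight friction.
- vial: White-capped glass vial, 29 mm in diameter, 59 mm high, a bystander. Origin at the centre of its underside.
- gauze: White gauze roll standing on end, 43 mm in diameter, 60 mm high, a bystander. Origin at the centre of its underside.
- timer: White bench timer, 28 x 66 x 50 mm, a bystander. Origin at the centre of its underside.
- marker: Black and white marker pen lying on the bench, 16 x 134 x 18 mm, long along its y, a bystander. Origin at the centre of its underside.
There are look-alikes about, which are no part of the job. What is shaped like the pot but brown or orange is not meant.

How it is judged:
By the outcome, as a careful person would: the job done as asked, in the order asked, and still so for the second after the job is handed in, with the robot touching nothing.
It also fails if it takes over 59 s, if anything falls off the work surface, if the arm or the gripper's body presses on something with over 40 N, if the wrist force passes 120 N, or if a joint passes its speed limit or range.

## Working session

There is one attempt and no reset: what is moved stays moved. The work goes in short steps, Python scripts to look and compute and a shell command to move; the robot and the scene stay as the last step left them, time stands still between calls to the robot, and variables do not carry over. Pictures are saved under pics/ and viewed, at most 10 in all, crops included, and the job is handed in when it is done.

```bash
ls; mkdir -p pics; python3 - <<'E'
from bench import ctrl
import cv2,numpy as np
o=ctrl.get_obs();print({k:np.round(v,3) for k,v in o.items()})
ims=[]
for n in("scene","side"):
    c=ctrl.camera(n);np.savez(f"/tmp/{n}.npz",**c);cv2.imwrite(f"pics/{n}0.png",c["color"][:,:,::-1]);print(n,np.round(c["K"],1).tolist(),np.round(c["distortion"],3),np.round(c["pose"],3).tolist())
E
```

```text
pics
{'time_s': np.float64(0.0), 'q': array([-1.467,  0.182,  1.608,  0.   ,  1.354, -0.206]), 'dq': array([ 0.   ,  0.002, -0.   , -0.001,  0.002,  0.002]), 'joint_efforts': array([-2.0000e-03, -4.4487e+01, -3.5134e+01, -0.0000e+00,  9.0000e-03,
       -0.0000e+00]), 'eef_pos': array([ 0.175, -0.547,  0.238]), 'eef_rot': array([-0.001,  0.988,  0.154,  0.   ]), 'wrist_force': array([ 0.418, -0.441,  0.173]), 'torque': array([-0.005, -0.017, -0.036]), 'grasp_force': np.float64(0.0), 'opening': np.float64(0.999)}
scene [[452.8, 0.0, 324.9], [0.0, 452.8, 234.4], [0.0, 0.0, 1.0]] [-0.107  0.     0.     0.     0.   ] [[-0.519, -0.519, 0.679, -0.194], [-0.855, 0.3, -0.423, 0.442], [0.016, -0.8, -0.6, 0.701], [0.0, 0.0, 0.0, 1.0]]
side [[446.3, 0.0, 320.6], [0.0, 446.3, 235.6], [0.0, 0.0, 1.0]] [-0.056  0.     0.     0.     0.   ] [[-0.999, -0.042, 0.032, 0.492], [-0.05, 0.555, -0.831, 0.695], [0.017, -0.831, -0.556, 0.571], [0.0, 0.0, 0.0, 1.0]]
```

View pics/scene0.png

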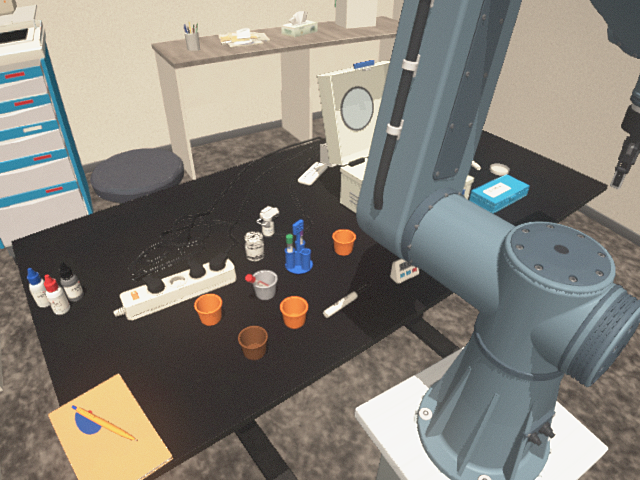

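View pics/side0.png

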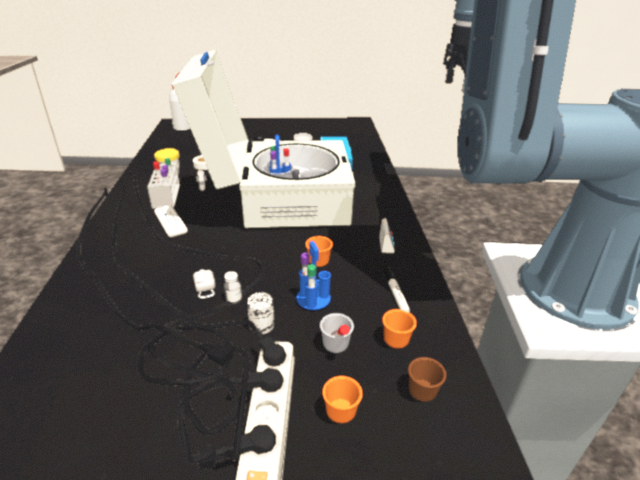

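The scene picture shows the steel cup at (264,285) with the red cap at (250,278), and the carrier at (298,255). In the side picture they are at (336,332), (344,330) and (313,285). Cup candidates in the side picture are steel (336,332), orange (398,328), (342,400) and (319,250), and brown (425,380). The steel one fits because it is grey and holds the red-capped tube. I'll measure it and confirm in one crop.

```bash
cat > h.py <<'E'
import numpy as np,cv2
from scipy.spatial.transform import Rotation as R
from bench import ctrl
def tool():
    o=ctrl.get_obs();T=np.eye(4);w,x,y,z=o["eef_rot"];T[:3,:3]=R.from_quat([x,y,z,w]).as_matrix();T[:3,3]=o["eef_pos"];return T
def cam(n):
    T=tool();c=dict(ctrl.camera(n))
    if n=="wrist": c["pose"]=T@c["T_tool_cam"]
    return c
def rays(c,uv):
    u=cv2.undistortPoints(np.float64(uv).reshape(-1,1,2),c["K"],c["distortion"]).reshape(-1,2)
    return np.c_[u,np.ones(len(u))]
def onplane(c,uv,z):
    d=rays(c,uv)@c["pose"][:3,:3].T;o=c["pose"][:3,3];return o+d*((z-o[2])/d[:,2])[:,None]
def cloud(c,mask):
    v,u=np.nonzero(mask&(c["range_z"]>0));uv=np.c_[u,v]
    return (rays(c,uv)*c["range_z"][v,u][:,None])@c["pose"][:3,:3].T+c["pose"][:3,3],uv
def tri(cs,uvs):
    A=np.zeros((3,3));b=np.zeros(3)
    for c,uv in zip(cs,uvs):
        d=c["pose"][:3,:3]@rays(c,uv)[0];d/=np.linalg.norm(d);P=np.eye(3)-np.outer(d,d);A+=P;b+=P@c["pose"][:3,3]
    X=np.linalg.solve(A,b);e=[float(np.linalg.norm((np.eye(3)-np.outer(d,d))@(X-c["pose"][:3,3]))) for c,uv in zip(cs,uvs) for d in [(lambda d:d/np.linalg.norm(d))(c["pose"][:3,:3]@rays(c,uv)[0])]]
    return X,np.round(e,4)
def circ(p):
    p=np.asarray(p)[:,:2];s=np.linalg.lstsq(np.c_[2*p,np.ones(len(p))],(p**2).sum(1),rcond=None)[0];return s[:2],np.sqrt(s[2]+s[:2]@s[:2])
def hsv(c): return cv2.cvtColor(c["color"],cv2.COLOR_RGB2HSV)
def sel(c,lo,hi,box=None):
    m=cv2.inRange(hsv(c),lo,hi)>0
    if box: k=np.zeros_like(m);k[box[1]:box[3],box[0]:box[2]]=1;m&=k
    return m
E
python3 - <<'E'
from h import *
C={n:dict(np.load(f"/tmp/{n}.npz")) for n in("scene","side")}
np.set_printoptions(precision=4,suppress=True)
pot={"scene":(240,262,285,304),"side":(315,308,360,356)};car={"scene":(280,215,318,278),"side":(292,236,336,312)}
ct={}
for n,c in C.items():
    m=sel(c,(0,150,90),(8,255,255),pot[n])|sel(c,(172,150,90),(179,255,255),pot[n])
    p,uv=cloud(c,m);ct[n]=uv.mean(0);print(n,"red",m.sum(),uv.mean(0),np.median(p,0))
    m=sel(c,(0,0,70),(179,80,255),pot[n]);p,uv=cloud(c,m)
    print(" pot z range",np.percentile(p[:,2],[1,50,95,99]));r=p[(p[:,2]>.038)&(p[:,2]<.05)];print(" rim",len(r),circ(r),r.mean(0))
    m=sel(c,(100,120,50),(125,255,255),car[n]);p,uv=cloud(c,m)
    t=p[p[:,2]>.105];print(" tab",len(t),t.mean(0),p[:,2].max(),np.linalg.svd(t-t.mean(0))[2][0]);f=p[p[:,2]<.012];print(" foot",len(f),f.mean(0),circ(f))
    for nm,lo,hi in(("g",(65,80,40),(90,255,255)),("p",(130,60,40),(160,255,255))):
        m=sel(c,lo,hi,car[n]);p,uv=cloud(c,m);print(" ",nm,len(uv),uv.mean(0) if len(uv) else 0,np.median(p,0) if len(p) else 0)
print(tri([C["scene"],C["side"]],[ct["scene"],ct["side"]]))
a=C["scene"]["color"][200:320,220:340];b=C["side"]["color"][235:365,275:405]
i=np.hstack([cv2.resize(a,(400,400),interpolation=2),cv2.resize(b,(400,400),interpolation=2)])
cv2.imwrite("pics/crop1.png",i[:,:,::-1])
E
```

```text
scene red 62 [249.2581 277.7581] [0.4669 0.2088 0.0733]
 pot z range [-0.0029  0.0273  0.0461  0.0595]
 rim 155 (array([0.4799, 0.1723]), np.float64(0.024226938718894118)) [0.4809 0.1719 0.0427]
 tab 108 [0.5217 0.0675 0.1181] 0.12798947381191683 [-0.3354  0.8815 -0.3323]
 foot 201 [0.525  0.0632 0.0054] (array([0.5978, 0.0536]), np.float64(0.0891313794251142))
  g 58 [288.8276 238.3793] [0.5251 0.088  0.091 ]
  p 15 [301.7333 237.5333] [0.5351 0.052  0.0847]
side red 78 [343.3077 329.5385] [0.4734 0.2092 0.0762]
 pot z range [-0.0007  0.0303  0.0464  0.0497]
 rim 325 (array([0.4834, 0.1709]), np.float64(0.025040549798307943)) [0.4838 0.169  0.0437]
 tab 109 [0.5274 0.0706 0.1204] 0.12990877554202945 [-0.2603  0.5972 -0.7587]
 foot 389 [0.5277 0.0654 0.0062] (array([0.5254, 0.0349]), np.float64(0.04652661250997696))
  g 96 [311.5312 269.8854] [0.5305 0.0875 0.093 ]
  p 119 [305.5798 257.2773] [0.5453 0.0543 0.092 ]
(array([0.4722, 0.2073, 0.0711]), array([0.0018, 0.0018]))
```

View pics/crop1.png

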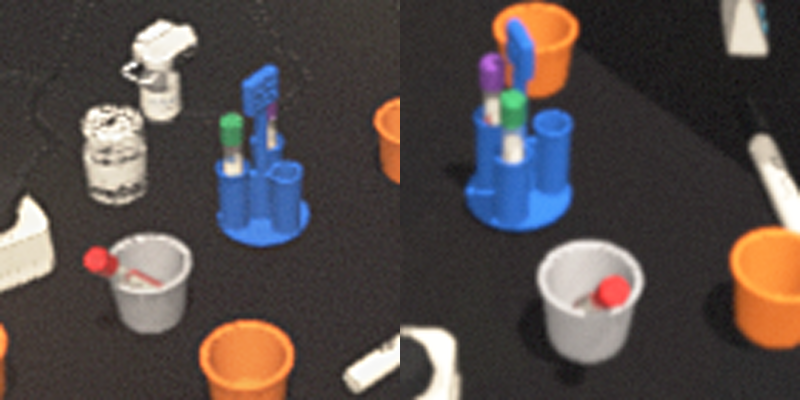

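The crop confirms the steel cup, with the red cap leaning out to its left, and the blue carrier with green and purple tubes and one empty sleeve facing front right. Next I'll locate the centrifuge for the transit.

```bash
python3 - <<'E'
from h import *
np.set_printoptions(precision=3,suppress=True)
c=dict(np.load("/tmp/side.npz"));m=np.zeros((480,640),bool);m[50:228,175:356]=1
p,uv=cloud(c,m)
d=p[(abs(p[:,2]-.122)<.006)&(p[:,0]>.3)];print("deck",len(d),np.percentile(d,[1,99],axis=0))
l=p[p[:,2]>.2];print("lid",np.percentile(l,[1,50,99],axis=0))
w=p[(p[:,2]>.03)&(p[:,2]<.11)&(uv[:,1]>190)&(uv[:,0]>245)&(uv[:,0]<350)];print("wall",len(w));
for a in(.04,.06,.08,.1):
  s=w[abs(w[:,2]-a)<.01];print(a,len(s),np.polyfit(s[:,0],s[:,1],1),s[:,0].min(),s[:,0].max())
r=cv2.minAreaRect(np.float32(d[:,:2]*1000));print(r)
m=sel(c,(100,120,50),(125,255,255),(255,125,300,185));q,_=cloud(c,m);print("blue in rotor",len(q),q.mean(0),q[q[:,2]>.14].mean(0))
E
```

```text
deck 3114 [[ 0.461 -0.43   0.116]
 [ 0.775 -0.162  0.128]]
lid [[ 0.729 -0.401  0.201]
 [ 0.781 -0.162  0.283]
 [ 0.83  -0.153  0.364]]
wall 2904
0.04 762 [ 0.125 -0.253] 0.46107410176756475 0.697276160887666
0.06 801 [ 0.127 -0.254] 0.462168478360242 0.6955030887662264
0.08 806 [ 0.125 -0.253] 0.4630518528107644 0.6945487358311663
0.1 535 [ 0.123 -0.252] 0.4640615715286843 0.6929281570071708
((723.427978515625, -513.531982421875), (365.3672180175781, 806.7067260742188), 25.178285598754883)
blue in rotor 192 [ 0.64  -0.331  0.111] [ 0.641 -0.312  0.163]
```

```bash
python3 -m handwheel '[[[0.81,-0.93,0,0],[0.81,-0.93,0,0],[0.81,-0.93,0,0],[0.81,-0.93,0,0],[0.81,-0.93,0,0],[0.81,-0.93,0,0]]]' && python3 -m handwheel '[[[0.81,-0.93,0,0],[0.81,-0.93,0,0],[0.81,-0.93,0,0],[0.81,-0.93,0,0],[0.81,-0.93,0,0],[0.81,-0.93,0,0]]]' && python3 -m handwheel '[[[0.81,-0.93,0,-1],[0.81,-0.93,0,-1],[0.81,-0.93,0,-1],[0.81,-0.93,0,-1],[0.81,-0.93,0,-1],[0.81,-0.93,0,-1],[0.81,-0.93,0,-1],[0.81,-0.93,0,-1],[0.81,-0.93,0,-1],[0.81,-0.93,0,-1]]]'
python3 - <<'E'
from h import *
c=cam("wrist");np.savez("/tmp/w1.npz",**c);cv2.imwrite("pics/w1.png",c["color"][:,:,::-1]);print(np.round(c["T_tool_cam"],3).tolist(),np.round(c["pose"],3).tolist(),np.round(ctrl.get_obs()["q"],2))
E
```

```text
time_s: 0.85
eef_pos: [0.273, -0.3213, 0.2394]
eef_rot: [0.0, 0.988, 0.155, -0.0]
wrist_force: [-0.0, -0.5, 0.3]
opening: 1.004
grasp_force: 0.0
time_s: 1.6
eef_pos: [0.3706, -0.0957, 0.2392]
eef_rot: [0.0, 0.988, 0.154, -0.0]
wrist_force: [-0.2, -0.0, -0.6]
opening: 0.998
grasp_force: 0.0
time_s: 2.85
eef_pos: [0.4686, 0.1304, 0.2391]
eef_rot: [-0.0, 0.62, 0.784, -0.0]
wrist_force: [0.4, -0.9, -1.0]
opening: 0.996
grasp_force: 0.0
[[-0.0, -0.964, -0.267, 0.067], [1.0, 0.0, -0.002, -0.0], [0.002, -0.267, 0.964, -0.134], [0.0, 0.0, 0.0, 1.0]] [[0.973, 0.222, 0.06, 0.453], [0.23, -0.938, -0.26, 0.196], [-0.002, 0.267, -0.964, 0.373], [0.0, 0.0, 0.0, 1.0]] [ 0.03 -0.02  1.82 -0.    1.34 -0.21]
```

View pics/w1.png

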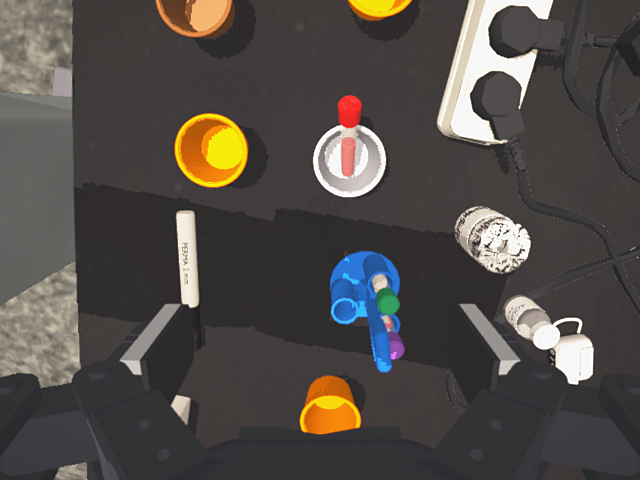

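The wrist picture shows the steel cup at (349,160) with the red cap at (349,110). The carrier's foot is at (365,285), its empty sleeve at (344,310), the tab at (380,345), and the green and purple caps at (388,302) and (396,345).

```bash
python3 - <<'E'
from h import *
np.set_printoptions(precision=4,suppress=True)
W=dict(np.load("/tmp/w1.npz"));S=dict(np.load("/tmp/scene.npz"));D=dict(np.load("/tmp/side.npz"))
m=sel(W,(0,180,120),(6,255,255),(330,85,370,132))|sel(W,(174,180,120),(179,255,255),(330,85,370,132))
p,uv=cloud(W,m);rc=uv.mean(0);print("red",m.sum(),rc,np.median(p,0),p[:,2].max());print("rect",cv2.minAreaRect(np.float32(uv)))
print("tri",tri([W,S,D],[rc,(249.26,277.76),(343.31,329.54)]))
# pot rim
m=sel(W,(0,0,60),(179,60,255),(305,118,395,202));p,uv=cloud(W,m);r=p[(p[:,2]>.04)&(p[:,2]<.048)];print("rim",len(r),circ(r))
b=sel(W,(95,120,40),(125,255,255),(320,240,415,380));p,uv=cloud(W,b)
f=p[(p[:,2]<.012)&(p[:,2]>0)];h=cv2.convexHull(np.float32(f[:,:2]))[:,0];print("foot",len(f),cv2.minEnclosingCircle(np.float32(f[:,:2])),circ(h))
t=p[p[:,2]>.118];print("tabtop",len(t),t.mean(0),cv2.minAreaRect(np.float32(t[:,:2]*1000)))
s=p[(abs(p[:,2]-.056)<.004)&(uv[:,0]<358)&(uv[:,1]>290)];print("mouth",len(s),s.mean(0),circ(s))
m=p[(p[:,2]>.1)];print(m.mean(0),cv2.minAreaRect(np.float32(m[:,:2]*1000)))
pt={}
for nm,lo,hi in(("g",(65,100,40),(90,255,255)),("p",(130,80,40),(160,255,255))):
    mm=sel(W,lo,hi,(370,285,410,365));q,u=cloud(W,mm);k=q[q[:,2]>.093];print(nm,len(q),u.mean(0),np.median(q,0),"top",k.mean(0),len(k));pt[nm]=u.mean(0)
print(tri([W,D,S],[pt["g"],(311.53,269.89),(288.83,238.38)]),tri([W,D],[pt["p"],(305.58,257.28)]))
E
```

```text
red 620 [349.1686 110.9303] [0.4706 0.2052 0.0748] 0.08117840181624747
rect ((349.5, 111.5), (31.0, 23.0), 90.0)
tri (array([0.4718, 0.2063, 0.0706]), array([0.0015, 0.0023, 0.0017]))
rim 1144 (array([0.4812, 0.1704]), np.float64(0.025286254002500973))
foot 1223 ((0.5411770343780518, 0.033073779195547104), 0.06531116366386414) (array([0.5406, 0.034 ]), np.float64(0.05619447752111304))
tabtop 674 [0.5247 0.065  0.1255] ((525.6346435546875, 63.232765197753906), (10.672928810119629, 30.295589447021484), 20.860689163208008)
mouth 252 [0.5061 0.0548 0.0548] (array([0.5062, 0.055 ]), np.float64(0.009990189105756508))
[0.5237 0.0667 0.1223] ((525.6234130859375, 63.29882049560547), (10.991100311279297, 30.40033531188965), 19.62162971496582)
g 490 [387.2796 301.2347] [0.5276 0.0858 0.0948] top [0.5286 0.0842 0.0953] 337
p 341 [395.6452 345.4135] [0.5434 0.0546 0.0949] top [0.5431 0.0522 0.0965] 228
(array([0.5293, 0.0843, 0.0882]), array([0.0008, 0.0014, 0.0019])) (array([0.5429, 0.0535, 0.0938]), array([0.0002, 0.0002]))
```

```bash
python3 -m handwheel '[[[0.365,0.1,0,0],[0.365,0.1,0,0],[0.365,0.1,0.3,0],[0.365,0.1,0.6,0],[0.365,0.1,0.75,0],[0.365,0.1,0.85,0],[0.365,0.1,0.895,0],[0.365,0.1,0.895,0]]]' 50
python3 - <<'E'
from h import *
c=cam("wrist");np.savez("/tmp/w2.npz",**c);cv2.imwrite("pics/w2.png",c["color"][:,:,::-1])
E
```

```text
time_s: 3.9
eef_pos: [0.4702, 0.2073, 0.0601]
eef_rot: [-0.0, 0.618, 0.786, -0.0]
wrist_force: [0.6, -0.5, 1.2]
opening: 0.585
grasp_force: 0.0
```

View pics/w2.png

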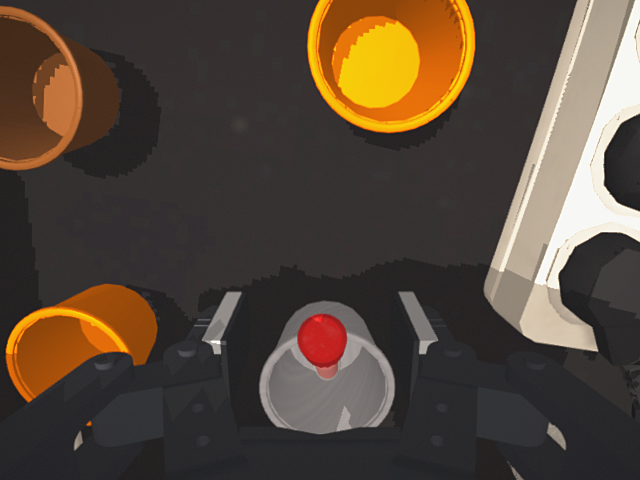

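The red cap sits between the pads at (322,340), centred, so I'll close the gripper.

```bash
python3 -m handwheel '[[[0,0,0,0],[0,0,0,0],[0,0,0,0],[0,0,0,0],[0,0,0,0],[0,0,0,0]]]' 14; python3 -m handwheel '[[[0,0,-0.05,0],[0,0,-0.1,0],[0,0,-0.1,0],[0,0,-0.1,0]]]'
```

```text
time_s: 4.7
eef_pos: [0.4705, 0.2077, 0.0605]
eef_rot: [0.0, 0.618, 0.786, 0.0]
wrist_force: [1.3, 1.3, 2.5]
opening: 0.17
grasp_force: 24.4
time_s: 5.2
eef_pos: [0.4702, 0.2076, 0.0804]
eef_rot: [0.0, 0.618, 0.786, 0.0]
wrist_force: [0.6, 0.5, -0.3]
opening: 0.172
grasp_force: 24.3
```

```bash
python3 -m handwheel '[[[0,0,-0.1,0],[0,0,-0.3,0],[0,0,-0.5,0],[0,0,-0.6,0],[0,0,-0.6,0]]]'
python3 - <<'E'
from h import *
np.set_printoptions(precision=4,suppress=True)
cs=[cam(n) for n in("scene","side")];t=tool();print(t[:3,3])
tiles=[]
for c in cs:
    g=t[:3,3]+[0,0,.011-.02];q=c["pose"];x=cv2.projectPoints(g.reshape(1,3),cv2.Rodrigues(q[:3,:3].T)[0],-q[:3,:3].T@q[:3,3],c["K"],c["distortion"])[0].ravel();print(x)
    u,v=x.astype(int);tiles.append(cv2.resize(c["color"][max(v-50,0):v+50,u-50:u+50],(400,400),interpolation=2))
cv2.imwrite("pics/lift.png",np.hstack(tiles)[:,:,::-1])
E
```

```text
time_s: 5.82
eef_pos: [0.4712, 0.2078, 0.2016]
eef_rot: [0.001, 0.618, 0.786, 0.001]
wrist_force: [1.0, -0.8, -0.4]
opening: 0.17
grasp_force: 24.3
[0.4696 0.2075 0.1992]
[244.7538 231.1176]
[349.5689 269.6898]
```

View pics/lift.png

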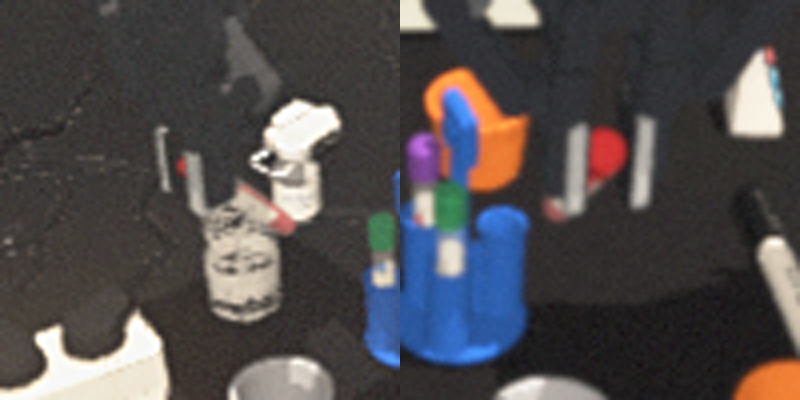

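The tube is held and still tilted, with its foot at scene (266,238) and side (337,271). Now I'll carry it towards the centrifuge's fixed +y wall, which I'll use to pivot it upright in the gentle grip.

```bash
python3 - <<'E'
from h import *
S=dict(np.load("/tmp/scene.npz"));D=dict(np.load("/tmp/side.npz"))
X,e=tri([S,D],[(266.5,238),(337,271)]);g=np.array([.4696,.2075,.2102]);d=g-X;print(X,e,np.linalg.norm(d),np.degrees(np.arctan2(d[1],d[0])),np.degrees(np.arctan2(np.hypot(*d[:2]),d[2])))
E
python3 -m handwheel '[[[-0.2,-0.04,0,0],[-0.5,-0.09,0,0],[-0.787,-0.14,0,0],[-0.787,-0.14,0,0]]]'; python3 -m handwheel '[[[-0.2,-0.04,0,0.077],[-0.5,-0.09,0,0.077],[-0.787,-0.14,0,0.077],[-0.787,-0.14,0.25,0.077],[-0.787,-0.14,0.25,0.077]]]'
```

```text
[0.48584747 0.15676356 0.14530812] [0.0014 0.0014] 0.08395905691596428 107.7567655507978 39.38505236163973
time_s: 6.42
eef_pos: [0.4796, 0.0447, 0.1986]
eef_rot: [-0.001, 0.62, 0.785, -0.001]
wrist_force: [-0.2, 0.9, -0.3]
opening: 0.171
grasp_force: 24.3
time_s: 7.05
eef_pos: [0.4867, -0.1094, 0.1457]
eef_rot: [-0.005, 0.662, 0.749, -0.001]
wrist_force: [-0.6, -0.1, 0.0]
opening: 0.169
grasp_force: 24.3
```

```bash
python3 -m handwheel '[[[-0.08,0,0,0],[-0.12,0,0,0],[-0.15,0,0,0],[-0.18,0,0,0],[-0.21,0,0,0],[-0.24,0,0,0],[-0.27,0,0,0],[-0.3,0,0,0],[-0.3,0,0,0]]]'
python3 - <<'E'
from h import *
np.set_printoptions(precision=4,suppress=True)
cs=[cam(n) for n in("scene","side")];t=tool();print(t[:3,3])
tiles=[]
for c in cs:
    g=t[:3,3]+[0,0,.011-.03];q=c["pose"];x=cv2.projectPoints(g.reshape(1,3),cv2.Rodrigues(q[:3,:3].T)[0],-q[:3,:3].T@q[:3,3],c["K"],c["distortion"])[0].ravel();print(x)
    u,v=x.astype(int);tiles.append(cv2.resize(c["color"][max(v-40,0):v+40,u-40:u+40],(400,400),interpolation=2))
cv2.imwrite("pics/push.png",np.hstack(tiles)[:,:,::-1])
E
```

```text
time_s: 8.18
eef_pos: [0.4976, -0.1717, 0.15]
eef_rot: [-0.0, 0.662, 0.749, -0.0]
wrist_force: [0.2, 1.7, -0.9]
opening: 0.169
grasp_force: 24.8
[ 0.4975 -0.1712  0.1499]
[390.803  197.6722]
[334.5366 182.4977]
```

View pics/push.png

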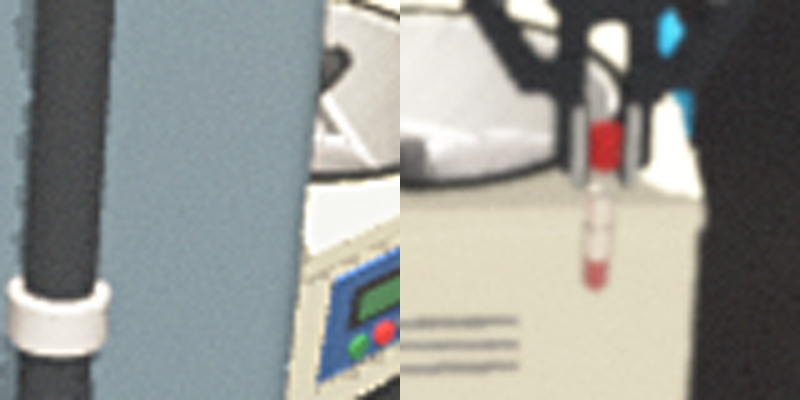

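The pivot works: the side picture shows the tube nearly upright against the wall, with the cap at (605,145) and the foot at (595,285) in the crop. I'll finish the push, back off, and carry it near the carrier.

```bash
python3 -m handwheel '[[[-0.02,0,0,0],[-0.04,0,0,0],[-0.055,0,0,0],[-0.07,0,0,0],[-0.07,0,0,0],[-0.07,0,0,0]]]'; python3 -m handwheel '[[[0.1,0,0,0],[0.3,0,-0.2,0],[0.55,0,-0.35,0],[0.8,0,-0.35,0],[1,0.0,-0.35,0],[1,0.0,-0.35,0]]]'
python3 - <<'E'
from h import *
np.set_printoptions(precision=4,suppress=True)
cs=[cam(n) for n in("scene","side")];t=tool();print(t[:3,3])
tiles=[]
for c in cs:
    g=t[:3,3]+[0,0,.011-.03];q=c["pose"];x=cv2.projectPoints(g.reshape(1,3),cv2.Rodrigues(q[:3,:3].T)[0],-q[:3,:3].T@q[:3,3],c["K"],c["distortion"])[0].ravel();print(x)
    u,v=x.astype(int);tiles.append(cv2.resize(c["color"][max(v-40,0):v+40,u-40:u+40],(400,400),interpolation=2))
cv2.imwrite("pics/up.png",np.hstack(tiles)[:,:,::-1])
E
```

```text
time_s: 9.02
eef_pos: [0.4995, -0.1849, 0.1503]
eef_rot: [0.0, 0.662, 0.749, 0.0]
wrist_force: [0.4, 3.8, 1.1]
opening: 0.169
grasp_force: 25.3
time_s: 9.78
eef_pos: [0.4738, 0.0164, 0.2203]
eef_rot: [0.0, 0.66, 0.751, 0.0]
wrist_force: [0.2, -0.3, 0.5]
opening: 0.17
grasp_force: 25.1
[0.4746 0.014  0.2203]
[330.2311 197.6679]
[346.5914 195.2915]
```

View pics/up.png

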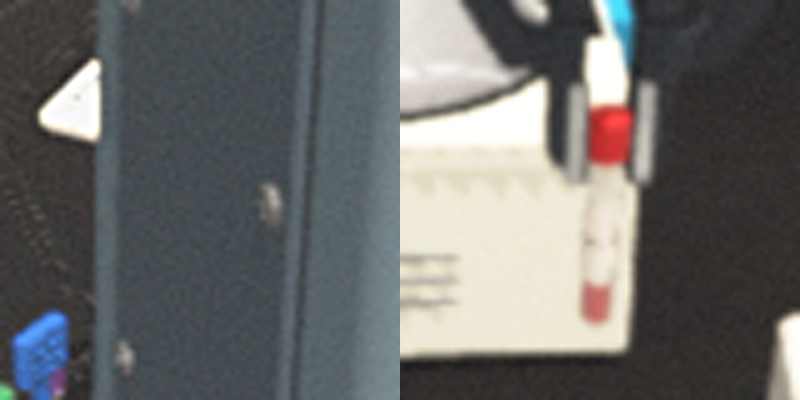

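```bash
python3 - <<'E'
from h import *
np.set_printoptions(precision=4,suppress=True)
c=cam("wrist");t=tool();d=cam("side")
g=t[:3,3]+[0,0,.011]
def proj(c,X):
    q=c["pose"];return cv2.projectPoints(np.float64(X).reshape(-1,1,3),cv2.Rodrigues(q[:3,:3].T)[0],-q[:3,:3].T@q[:3,3],c["K"],c["distortion"])[0].reshape(-1,2)
print("wrist pred capTop,cap,foot",proj(c,[g+[0,0,.009],g,g-[0,0,.078]]).tolist());print("side pred",proj(d,[g,g-[0,0,.075]]).tolist())
for n,k in(("w",c),("s",d)):
    m=(sel(k,(0,70,80),(8,255,255))|sel(k,(172,70,80),(179,255,255))).astype(np.uint8)
    _,_,st,ce=cv2.connectedComponentsWithStats(m)
    for s,x in zip(st[1:],ce[1:]):
        if s[4]>25: print(n,s,x)
cv2.imwrite("pics/w3.png",c["color"][100:,:][:,120:520][:,:,::-1])
E
```

```text
wrist pred capTop,cap,foot [[321.1135939888141, 354.30182568855383], [321.05818150476364, 339.4384502758805], [320.7626886448417, 260.9558912051082]]
side pred [[347.33715812968154, 179.5112382075049], [345.25998781454587, 217.31291411489644]]
w [309 253  22  11 107] [319.5607 257.1589]
w [ 295  281   50   72 2797] [319.487  319.2106]
s [283 148   6   9  47] [285.6383 151.8085]
s [152 161   8   9  59] [155.8305 165.1525]
s [343 175  10  13 113] [347.2389 181.1239]
s [342 211   6   8  40] [344.45  214.675]
```

View pics/w3.png

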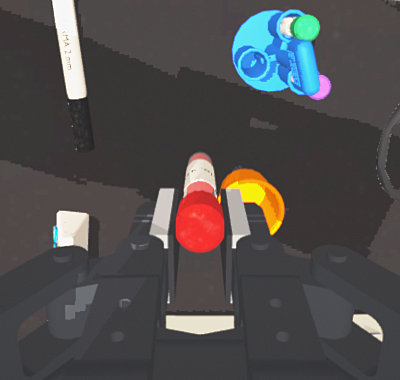

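The wrist picture shows the tube nearly upright between the pads, with the cap at (320,320) and the foot at (320,255). I'll get its tilt from the wrist range data.

```bash
python3 - <<'E'
from h import *
np.set_printoptions(precision=4,suppress=True)
c=cam("wrist");np.savez("/tmp/w3.npz",**c);t=tool();d=cam("side")
B=np.zeros((480,640),bool);B[245:360,285:355]=1
m=(sel(c,(0,70,80),(8,255,255))|sel(c,(172,70,80),(179,255,255)))&B
p,uv=cloud(c,m);q=(p-t[:3,3])@t[:3,:3]   # tool coords
cap=q[(uv[:,1]>280)]
print("tool z pct",np.percentile(cap[:,2],[1,10,50,90,99]));top=cap[cap[:,2]<np.percentile(cap[:,2],5)+.003];print("top",len(top),top.mean(0),circ(top))
A=np.c_[top[:,:2],np.ones(len(top))];print("plane",np.linalg.lstsq(A,top[:,2],rcond=None)[0])
b=q[(uv[:,1]<270)];print("foot red",len(b),b.mean(0))
w=np.zeros((480,640),bool);w[245:282,308:333]=1
P,u=cloud(c,w);Q=(P-t[:3,3])@t[:3,:3];k=(Q[:,2]<.085)&(Q[:,2]>.005)
for a in np.arange(.01,.085,.01):
    s=Q[k&(abs(Q[:,2]-a)<.005)]
    if len(s)>5: print(round(a,3),len(s),"xmax",np.percentile(s[:,0],98),"ymid",(s[:,1].min()+s[:,1].max())/2)
E
```

```text
tool z pct [-0.0199 -0.0192 -0.0178  0.0039  0.221 ]
top 1826 [ 0.0071 -0.0004 -0.0184] (array([ 0.0069, -0.0004]), np.float64(0.0052564091360082065))
plane [ 0.0861  0.0009 -0.019 ]
foot red 103 [ 0.005  -0.0003  0.0567]
0.01 7 xmax 0.009861284972308572 ymid -0.0004330154662677072
0.02 161 xmax 0.009704330732302287 ymid -0.00023063937503060633
0.03 154 xmax 0.008885977714945857 ymid -0.00025204303645202236
0.04 136 xmax 0.007744560125223029 ymid -0.0002988568665388551
0.05 101 xmax 0.0068156182481687805 ymid -0.0002516636221896965
0.06 93 xmax 0.005634747135917398 ymid -0.0002826866120471988
0.07 6 xmax 0.004274783645549767 ymid -0.0002713068598337253
```

The tilt is about 5° towards tool +x, so 8 mm more of wall push will make it upright.

```bash
python3 -m handwheel '[[[-0.3,0,0.35,0],[-0.6,0,0.35,0],[-0.85,0,0.35,0],[-0.93,0,0.35,0],[-0.97,0,0.35,0],[-0.97,0,0.35,0]]]'; python3 -m handwheel '[[[-0.03,0,0,0],[-0.045,0,0,0],[-0.06,0,0,0],[-0.073,0,0,0],[-0.073,0,0,0],[-0.073,0,0,0]]]';python3 -m handwheel '[[[0.1,0,0,0],[0.3,0,-0.2,0],[0.55,0,-0.35,0],[0.8,0,-0.35,0],[1,0.0,-0.35,0],[1,0.0,-0.35,0],[1,0.0,-0.35,0]]]'
cat > meas.py <<'E'
from h import *
np.set_printoptions(precision=4,suppress=True)
c=cam("wrist");t=tool();print("tcp",t[:3,3],"x az",np.degrees(np.arctan2(t[1,0],t[0,0])))
B=np.zeros((480,640),bool);B[240:370,280:360]=1
m=(sel(c,(0,70,80),(8,255,255))|sel(c,(172,70,80),(179,255,255)))&B
p,uv=cloud(c,m);q=(p-t[:3,3])@t[:3,:3];cap=q[q[:,2]<0];top=cap[cap[:,2]<np.percentile(cap[:,2],5)+.003];print("captop",top.mean(0))
print("plane",np.linalg.lstsq(np.c_[top[:,:2],np.ones(len(top))],top[:,2],rcond=None)[0])
w=np.zeros((480,640),bool);w[235:290,305:336]=1
P,u=cloud(c,w);Q=(P-t[:3,3])@t[:3,:3]
for a in np.arange(.01,.085,.01):
    s=Q[abs(Q[:,2]-a)<.005]
    if len(s)>5: print(round(a,3),len(s),"xmax",np.percentile(s[:,0],98),"ymid",(s[:,1].min()+s[:,1].max())/2)
E
python3 meas.py
```

```text
time_s: 10.82
eef_pos: [0.4986, -0.1786, 0.1503]
eef_rot: [-0.0, 0.662, 0.749, 0.0]
wrist_force: [0.0, 0.7, 0.4]
opening: 0.168
grasp_force: 25.1
time_s: 11.58
eef_pos: [0.5005, -0.1932, 0.1502]
eef_rot: [-0.0, 0.662, 0.749, 0.0]
wrist_force: [-0.3, 4.7, 1.3]
opening: 0.168
grasp_force: 25.7
time_s: 12.45
eef_pos: [0.4759, 0.0048, 0.2205]
eef_rot: [0.001, 0.662, 0.75, -0.0]
wrist_force: [0.5, -0.3, -0.5]
opening: 0.17
grasp_force: 25.6
tcp [0.476  0.0044 0.2204] x az 97.0594840583303
captop [ 0.009  -0.0004 -0.0194]
plane [ 0.0053  0.0032 -0.0194]
0.01 359 xmax 0.015206513955140515 ymid -0.0003134957973162035
0.02 285 xmax 0.015785192536899945 ymid -0.00029905999679054763
0.03 250 xmax 0.01609163898098055 ymid -0.00034231271050842423
0.04 215 xmax 0.016502839658234115 ymid -0.0004690426727422402
0.05 146 xmax 0.016550513978889667 ymid -0.0005534032889726805
0.06 57 xmax 0.01617194596097776 ymid -0.00034021103476742937
```

```bash
python3 -m handwheel '[[[0.1,0.06,0,0.1],[0.222,0.134,0,0.25],[0.222,0.134,0,0.4],[0.222,0.134,0,0.55],[0.222,0.134,0,0.7],[0.222,0.134,0,0.8],[0.222,0.134,0,0.891],[0.222,0.134,0,0.891],[0.222,0.134,0,0.891]]]'; cat >> meas.py <<'E'
b=sel(c,(95,120,40),(125,255,255));p,uv=cloud(c,b)
s=p[(abs(p[:,2]-.056)<.005)];print("mouths",len(s))
t2=p[(p[:,2]>.1)&(p[:,2]<.14)];print("tab",cv2.minAreaRect(np.float32(t2[:,:2]*1000)))
cv2.imwrite("pics/m.png",c["color"][:,:,::-1]);np.savez("/tmp/wm.npz",**c)
E
python3 meas.py
```

```text
time_s: 13.62
eef_pos: [0.4973, 0.0511, 0.2201]
eef_rot: [0.0, 0.984, 0.177, -0.0]
wrist_force: [0.7, 0.0, -0.5]
opening: 0.168
grasp_force: 25.6
tcp [0.4972 0.0513 0.2201] x az 20.48649098361797
captop [ 0.0085  0.0006 -0.0194]
plane [ 0.0179 -0.0016 -0.0196]
0.01 352 xmax 0.014675162867842843 ymid 0.0007041477082378391
0.02 279 xmax 0.015172737064232477 ymid 0.0007319001479950127
0.03 249 xmax 0.015573622522192835 ymid 0.0006520264517491511
0.04 213 xmax 0.015814016262709653 ymid 0.0005814561049845091
0.05 147 xmax 0.015931948569366777 ymid 0.00048135378337646733
0.06 59 xmax 0.015616328416254911 ymid 0.0005167731741336835
mouths 679
tab ((526.4459838867188, 62.55907440185547), (10.651510238647461, 29.285247802734375), 21.395355224609375)
```

View pics/m.png

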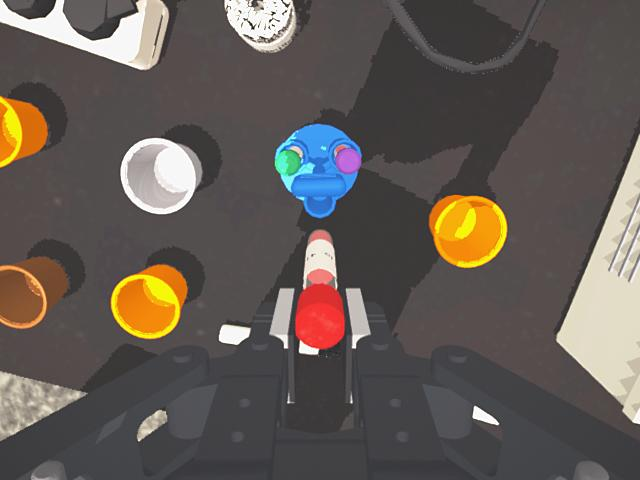

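The wrist picture shows the cup (160,175) upright and the carrier at (318,165) with its empty sleeve at (320,208). The held tube has its cap at (320,315) and its foot at (320,237). Now the hole relative to the tube, in tool coordinates.

```bash
python3 - <<'E'
from h import *
np.set_printoptions(precision=4,suppress=True)
c=dict(np.load("/tmp/wm.npz"));t=c["pose"]@np.linalg.inv(c["T_tool_cam"])
b=sel(c,(95,100,40),(125,255,255),(270,115,370,225));p,uv=cloud(c,b);q=(p-t[:3,3])@t[:3,:3];z=p[:,2]
print("tabtop tool",q[(z>.123)].mean(0),cv2.minAreaRect(np.float32(q[z>.122][:,:2]*1000)))
r=q[(z>.050)&(z<.060)&(uv[:,1]>192)&(abs(uv[:,0]-320)<20)];print("mouth",len(r),r.min(0),r.max(0),circ(r))
f=q[(z<.010)&(z>.0)];hull=cv2.convexHull(np.float32(f[:,:2]))[:,0];print("foot",len(f),f.min(0),f.max(0),circ(hull))
for nm,lo,hi in(("g",(65,100,40),(90,255,255)),("p",(130,60,40),(165,255,255))):
    P,u=cloud(c,sel(c,lo,hi,(270,140,370,180)));Q=(P-t[:3,3])@t[:3,:3];k=P[:,2]>.093;print(nm,Q[k].mean(0),k.sum(),(Q[k].min(0)+Q[k].max(0))/2)
E
```

```text
tabtop tool [ 0.0315 -0.0005  0.0935] ((31.0870361328125, -0.6491193771362305), (29.11752700805664, 10.127786636352539), 88.984619140625)
mouth 259 [-0.0016 -0.0115  0.1629] [0.0135 0.0111 0.1701] (array([ 0.0099, -0.0001]), np.float64(0.009735419713451767))
foot 1432 [-0.0147 -0.037   0.2102] [0.0632 0.0338 0.2201] (array([ 0.0256, -0.0014]), np.float64(0.036408457505160655))
g [ 0.0415 -0.0191  0.1244] 502 [ 0.0414 -0.0191  0.1245]
p [0.0423 0.0172 0.1244] 509 [0.0422 0.0173 0.1245]
```

```bash
python3 -m handwheel '[[[0,-0.005,0.15,0],[0,-0.005,0.3,0],[0,-0.005,0.4,0],[0,-0.005,0.45,0],[0,-0.005,0.49,0],[0,-0.005,0.53,0],[0,-0.005,0.53,0]]]'; python3 meas.py
```

```text
time_s: 14.55
eef_pos: [0.4965, 0.0533, 0.114]
eef_rot: [-0.0, 0.984, 0.178, -0.0]
wrist_force: [0.0, 0.7, -0.5]
opening: 0.174
grasp_force: 25.6
tcp [0.4967 0.0533 0.1144] x az 20.510889218286962
captop [ 0.0083  0.0003 -0.0191]
plane [ 0.0138  0.0024 -0.0192]
0.01 355 xmax 0.014493474206535222 ymid 0.0003935016005894719
0.02 274 xmax 0.014843696928180616 ymid 0.0003788475644486808
0.03 59 xmax 0.014029188134183966 ymid 0.00033039316294039686
mouths 1056
tab ((526.7572631835938, 62.75614547729492), (11.055432319641113, 29.99419403076172), 21.599964141845703)
```

Inserted with no contact forces and the tab unmoved. Lowering the rest of the way.

```bash
python3 -m handwheel '[[[0,0,0.04,0],[0,0,0.08,0],[0,0,0.12,0],[0,0,0.15,0],[0,0,0.17,0],[0,0,0.175,0],[0,0,0.175,0]]]'; python3 meas.py
```

```text
time_s: 15.48
eef_pos: [0.4966, 0.0534, 0.0793]
eef_rot: [-0.0, 0.984, 0.178, -0.0]
wrist_force: [-0.2, 0.8, 1.0]
opening: 0.177
grasp_force: 25.6
tcp [0.4967 0.0534 0.0794] x az 20.501109941491393
captop [ 0.0081  0.0003 -0.0194]
plane [-0.0097  0.0023 -0.0193]
0.04 11 xmax 0.018056259125522427 ymid -0.004453473408367254
0.05 23 xmax 0.01788155957272866 ymid -0.005142489749144347
mouths 1480
tab ((527.3009643554688, 62.787322998046875), (10.236724853515625, 30.18147850036621), 21.329368591308594)
```

```bash
python3 -m handwheel '[[[0,0,0.005,0],[0,0,0.01,0],[0,0,0.01,0]]]'; python3 -m handwheel '[[[0,0,0,0],[0,0,0,0],[0,0,0,0],[0,0,0,0]]]' 32; python3 -m handwheel '[[[0,0,-0.1,0],[0,0,-0.3,0],[0,0,-0.55,0],[-0.2,0,-0.7,0],[-0.2,0,-0.7,0]]]'
python3 - <<'E'
from h import *
np.set_printoptions(precision=4,suppress=True)
c=cam("wrist");t=tool()
def rep(nm,lo,hi,zmin):
    m=sel(c,lo,hi);P,u=cloud(c,m);k=(P[:,2]>zmin)&(P[:,2]<.14)&(np.hypot(P[:,0]-.526,P[:,1]-.063)<.05);X=P[k];print(nm,k.sum(),X.mean(0),"top",np.percentile(X[:,2],98)) if k.sum() else print(nm,0);return X
print(t[:3,3]);rep("r",(0,100,80),(8,255,255),.085);rep("g",(65,100,40),(90,255,255),.093);rep("p",(130,60,40),(165,255,255),.093)
X=rep("tab",(95,100,40),(125,255,255),.122);print(cv2.minAreaRect(np.float32(X[:,:2]*1000)))
E
```

```text
time_s: 15.9
eef_pos: [0.4966, 0.0533, 0.0772]
eef_rot: [-0.0, 0.984, 0.178, -0.0]
wrist_force: [-0.0, 0.3, -0.3]
opening: 0.173
grasp_force: 25.6
time_s: 16.4
eef_pos: [0.4966, 0.0533, 0.0773]
eef_rot: [-0.0, 0.984, 0.178, 0.0]
wrist_force: [0.2, 0.4, 0.1]
opening: 0.373
grasp_force: 0.0
time_s: 17.02
eef_pos: [0.4594, 0.0388, 0.2201]
eef_rot: [0.001, 0.984, 0.178, 0.002]
wrist_force: [0.2, 0.6, 0.1]
opening: 0.373
grasp_force: 0.0
[0.4595 0.0391 0.2185]
r 450 [0.5076 0.0558 0.0959] top 0.09748136289786564
g 556 [0.5292 0.0834 0.0957] top 0.09745276884614207
p 570 [0.5417 0.0496 0.0956] top 0.09730778300125803
tab 644 [0.5267 0.0608 0.1259] top 0.12819913570153868
((526.0585327148438, 62.63922882080078), (9.675228118896484, 29.627933502197266), 21.960905075073242)
```

The red tube is seated, with all three caps at 97.5 mm. Now I'll look at the rotor chamber before picking up the carrier.

```bash
python3 -m handwheel '[[[-0.05,0.3,0,-0.1],[-0.05,0.6,0,-0.2],[-0.05,0.85,0,-0.35],[-0.05,1,0,-0.5],[-0.05,1,0,-0.6],[-0.05,1,0,-0.7],[-0.05,1,0,-0.8],[-0.05,1,0,-0.9],[-0.05,1,0,-1],[-0.05,1,0,-1]]]' 45; python3 -m handwheel '[[[-0.2,0,0,-0.057],[-0.475,0,0,-0.057],[-0.475,0,0,-0.057],[-0.475,0,0,-0.057]]]'
python3 - <<'E'
from h import *
np.set_printoptions(precision=4,suppress=True)
c=cam("wrist");t=tool();np.savez("/tmp/wc.npz",**c);print(t[:3,3],np.degrees(np.arctan2(t[1,0],t[0,0])))
p,uv=cloud(c,np.ones((480,640),bool));
k=(p[:,0]>.45)&(p[:,0]<.75)&(p[:,1]<-.18)&(p[:,1]>-.45)
h,e=np.histogram(p[k][:,2],np.arange(0,.2,.006));print(list(zip(np.round(e,3),h)))
d=p[k&(abs(p[:,2]-.1225)<.004)];print(len(d),np.percentile(d,[1,99],axis=0))
# coarse height map, 10 mm cells, in mm
xs=np.arange(.47,.73,.012);ys=np.arange(-.19,-.43,-.012)
for y in ys:
    print("%5d"%(y*1000),*["%4d"%(np.median(p[(abs(p[:,0]-x)<.006)&(abs(p[:,1]-y)<.006)][:,2])*1000) if ((abs(p[:,0]-x)<.006)&(abs(p[:,1]-y)<.006)).sum()>3 else "   ." for x in xs])
print((xs*1000).astype(int))
E
```

```text
time_s: 18.32
eef_pos: [0.5198, -0.1512, 0.2156]
eef_rot: [-0.001, 0.599, 0.801, -0.0]
wrist_force: [0.2, 0.3, 0.6]
opening: 0.528
grasp_force: 0.0
time_s: 18.82
eef_pos: [0.5464, -0.2421, 0.216]
eef_rot: [-0.001, 0.565, 0.825, 0.0]
wrist_force: [0.3, 0.3, -0.4]
opening: 0.526
grasp_force: 0.0
[ 0.5464 -0.2416  0.2164] 111.27299123117822
[(np.float64(0.0), np.int64(425)), (np.float64(0.006), np.int64(3)), (np.float64(0.012), np.int64(18)), (np.float64(0.018), np.int64(18)), (np.float64(0.024), np.int64(10850)), (np.float64(0.03), np.int64(2932)), (np.float64(0.036), np.int64(873)), (np.float64(0.042), np.int64(6011)), (np.float64(0.048), np.int64(1484)), (np.float64(0.054), np.int64(1568)), (np.float64(0.06), np.int64(1854)), (np.float64(0.066), np.int64(2122)), (np.float64(0.072), np.int64(4457)), (np.float64(0.078), np.int64(3783)), (np.float64(0.084), np.int64(2294)), (np.float64(0.09), np.int64(2956)), (np.float64(0.096), np.int64(890)), (np.float64(0.102), np.int64(483)), (np.float64(0.108), np.int64(512)), (np.float64(0.114), np.int64(33547)), (np.float64(0.12), np.int64(19516)
[... 2187 characters left out ...]
   .    .    .  119  119    .
 -370    .    .    .    .    .    .   29   29   29   29    .   29   29   75    .    .    .    .    .    .    .    .
 -382    .    .    .    .    .    .   65   29   29   29   29   29   29   28   58   62    .    .    .    .    .    .
 -394    .    .    .    .    .    .   76   66   56   50   47   47   46   48   52    .    .    .    .    .    .    .
 -406    .    .  119  119    .    .    .    .    .    .    .    .    .    .    .    .    .    .    .    .    .    .
 -418    .    .  119  119    .    .    .    .    .    .    .    .    .    .    .    .    .    .    .    .    .    .
[470 482 494 506 518 530 542 554 566 578 590 602 614 626 638 650 662 674
 686 698 710 722]
```

```bash
cat > bk.py <<'E'
from h import *
from scipy.optimize import least_squares
np.set_printoptions(precision=4,suppress=True)
def fit(P,r,x0):
    s=least_squares(lambda x:np.hypot(P[:,0]-x[0],P[:,1]-x[1])-r,x0,loss="cauchy",f_scale=.001);e=np.hypot(P[:,0]-s.x[0],P[:,1]-s.x[1])-r;return s.x,len(P),float((abs(e)<.002).mean())
def run(c):
    p,uv=cloud(c,np.ones((480,640),bool));p=p[(p[:,0]>.45)&(p[:,0]<.72)&(p[:,1]<-.18)&(p[:,1]>-.43)]
    b=np.array([.545,-.287])
    for lo,hi in((.05,.065),(.06,.075),(.07,.08)):
        d=np.hypot(*(p[:,:2]-b).T);k=(p[:,2]>lo)&(p[:,2]<hi)&(d<.042)&(d>.026);x=fit(p[k],.034,b);print("bore",lo,x)
    d=np.hypot(*(p[:,:2]-b).T);k=(abs(p[:,2]-.0915)<.0035)&(d<.045);print("rim",fit(p[k],.0365,b))
    f=p[(abs(p[:,2]-.0435)<.002)&(d<.04)];print("floor",len(f),f[:,2].mean(),cv2.minEnclosingCircle(np.float32(f[:,:2])),circ(cv2.convexHull(np.float32(f[:,:2]))[:,0]))
    k=(p[:,2]>.055)&(p[:,2]<.105);s=np.array([.595,-.300]);d=np.hypot(*(p[:,:2]-s).T);print("chamber",fit(p[k&(d>.088)&(d<.11)],.099,s))
if __name__=="__main__":
    run(dict(np.load("/tmp/wc.npz")))
    run(dict(np.load("/tmp/side.npz")))
E
python3 bk.py
```

```text
bore 0.05 (array([ 0.5447, -0.2823]), 1362, 0.7812041116005873)
bore 0.06 (array([ 0.5447, -0.2823]), 1426, 0.7833099579242637)
bore 0.07 (array([ 0.5448, -0.282 ]), 989, 0.8523761375126391)
rim (array([ 0.5449, -0.2821]), 1985, 0.8347607052896725)
floor 4901 0.04393482953302187 ((0.544232189655304, -0.28094616532325745), 0.03608255088329315) (array([ 0.5445, -0.2813]), np.float64(0.035048007152491484))
chamber (array([ 0.5892, -0.2996]), 6304, 0.7940989847715736)
bore 0.05 (array([ 0.545, -0.287]), 0, nan)
bore 0.06 (array([ 0.544 , -0.2857]), 8, 0.75)
bore 0.07 (array([ 0.5471, -0.2839]), 32, 0.875)
rim (array([ 0.5477, -0.2827]), 86, 0.627906976744186)bk.py:5: RuntimeWarning: Mean of empty slice.
  s=least_squares(lambda x:np.hypot(P[:,0]-x[0],P[:,1]-x[1])-r,x0,loss="cauchy",f_scale=.001);e=np.hypot(P[:,0]-s.x[0],P[:,1]-s.x[1])-r;return s.x,len(P),float((abs(e)<.002).mean())
  ret = ret.dtype.type(ret / rcount)
bk.py:12: RuntimeWarning: Mean of empty slice.
  f=p[(abs(p[:,2]-.0435)<.002)&(d<.04)];print("floor",len(f),f[:,2].mean(),cv2.minEnclosingCircle(np.float32(f[:,:2])),circ(cv2.convexHull(np.float32(f[:,:2]))[:,0]))
Traceback (most recent call last):
  File "bk.py", line 16, in <module>
    run(dict(np.load("/tmp/side.npz")))
    ~~~^^^^^^^^^^^^^^^^^^^^^^^^^^^^^^^^
  File "bk.py", line 12, in run
    f=p[(abs(p[:,2]-.0435)<.002)&(d<.04)];print("floor",len(f),f[:,2].mean(),cv2.minEnclosingCircle(np.float32(f[:,:2])),circ(cv2.convexHull(np.float32(f[:,:2]))[:,0]))
                                                                                                                              ~~~~~~~~~~~~~~~~~~~~~~~~~~~~~~~~~~~^^^^^
TypeError: 'NoneType' object is not subscriptable
```

The empty bucket is at about (0.545, -0.282) with its floor at z 0.044. Now to the tab, measuring it with the same tool orientation.

```bash
python3 -m handwheel '[[[0.3,0.1,0,0],[0.6,0.19,0,0],[0.73,0.23,0,0],[0.73,0.23,0,0]]]'; python3 -m handwheel '[[[0.3,0.1,0,0],[0.55,0.18,0,0],[0.73,0.23,0,0],[0.73,0.23,0,0],[0.73,0.23,0,0]]]'
cat > tab.py <<'E'
from h import *
np.set_printoptions(precision=4,suppress=True)
c=cam("wrist");t=tool();print(t[:3,3],np.degrees(np.arctan2(t[1,0],t[0,0])))
B=sel(c,(95,100,40),(125,255,255));p,uv=cloud(c,B);q=(p-t[:3,3])@t[:3,:3];z=p[:,2]
k=(z>.121)&(z<.135)&(np.hypot(p[:,0]-.526,p[:,1]-.063)<.04)
print("tab world",cv2.minAreaRect(np.float32(p[k][:,:2]*1000)),"tool",cv2.minAreaRect(np.float32(q[k][:,:2]*1000)),k.sum(),np.percentile(p[k][:,2],95))
f=p[(z<.010)&(z>.003)&(np.hypot(p[:,0]-.526,p[:,1]-.063)<.045)];print("foot",len(f),cv2.minEnclosingCircle(np.float32(f[:,:2])))
E
python3 tab.py
```

```text
time_s: 19.38
eef_pos: [0.5359, -0.0867, 0.2174]
eef_rot: [-0.0, 0.562, 0.827, 0.0]
wrist_force: [-0.1, -0.4, -0.4]
opening: 0.53
grasp_force: 0.0
time_s: 20.0
eef_pos: [0.5263, 0.0621, 0.2173]
eef_rot: [0.0, 0.564, 0.826, -0.0]
wrist_force: [-0.0, -0.5, 0.6]
opening: 0.524
grasp_force: 0.0
[0.5264 0.0617 0.2173] 111.27887626412385
tab world ((525.9083862304688, 62.742271423339844), (9.506585121154785, 29.739925384521484), 21.642412185668945) tool ((1.1946210861206055, -0.0936741828918457), (9.506538391113281, 29.741497039794922), 89.6364517211914) 893 0.12801971031894388
foot 1665 ((0.5259336829185486, 0.062422528862953186), 0.03202814236283302)
```

```bash
python3 -m handwheel '[[[0.005,0,0.2,0],[0.005,0,0.38,0],[0.005,0,0.47,0],[0.005,0,0.527,0],[0.005,0,0.527,0],[0.005,0,0.527,0]]]'; python3 -m handwheel '[[[0,0,0,0],[0,0,0,0],[0,0,0,0],[0,0,0,0],[0,0,0,0],[0,0,0,0]]]' 0; python3 -m handwheel '[[[0,0,-0.02,0],[0,0,-0.05,0],[0,0,-0.1,0],[0,0,-0.1,0]]]'
```

```text
time_s: 20.8
eef_pos: [0.5268, 0.0636, 0.1131]
eef_rot: [0.001, 0.564, 0.826, 0.0]
wrist_force: [-0.2, 0.4, -1.1]
opening: 0.527
grasp_force: 0.0
time_s: 21.55
eef_pos: [0.5266, 0.0638, 0.1128]
eef_rot: [0.001, 0.564, 0.826, 0.0]
wrist_force: [-0.0, 0.6, 4.9]
opening: 0.104
grasp_force: 59.7
time_s: 22.05
eef_pos: [0.5266, 0.0637, 0.133]
eef_rot: [0.001, 0.564, 0.826, 0.0]
wrist_force: [0.1, 0.2, -0.9]
opening: 0.105
grasp_force: 58.7
```

```bash
python3 -m handwheel '[[[0,0,-0.12,0],[0,0,-0.27,0],[0,0,-0.42,0],[0,0,-0.56,0],[0,0,-0.66,0],[0,0,-0.71,0],[0,0,-0.71,0]]]'; python3 -m handwheel '[[[-0.07,-0.02,0,0],[-0.2,-0.07,0,0],[-0.35,-0.12,0,0],[-0.5,-0.165,0,0],[-0.65,-0.215,0,0],[-0.76,-0.25,0,0],[-0.82,-0.272,0,0],[-0.82,-0.272,0,0]]]';python3 -m handwheel '[[[-0.07,-0.02,0,0],[-0.2,-0.07,0,0],[-0.35,-0.12,0,0],[-0.5,-0.165,0,0],[-0.65,-0.215,0,0],[-0.76,-0.25,0,0],[-0.82,-0.272,0,0],[-0.82,-0.272,0,0],[-0.82,-0.272,0,0]]]'
python3 - <<'E'
from h import *
import bk
np.set_printoptions(precision=4,suppress=True)
c=cam("wrist");t=tool();print(t[:3,3]);np.savez("/tmp/wd.npz",**c)
p,uv=cloud(c,np.ones((480,640),bool));q=(p-t[:3,3])@t[:3,:3]
s=sel(c,(95,100,40),(125,255,255));P,u=cloud(c,s);Q=(P-t[:3,3])@t[:3,:3]
k=(abs(P[:,2]-t[2,3]-.016)<.006)&(np.hypot(Q[:,0],Q[:,1])<.03);print("tab top tool",k.sum(),Q[k].mean(0) if k.any() else 0)
f=Q[(Q[:,2]>.1)&(Q[:,2]<.116)&(np.hypot(Q[:,0],Q[:,1])<.045)];print("foot",len(f),f.min(0) if len(f) else 0,f.max(0) if len(f) else 0)
for nm,lo,hi in(("r",(0,150,80),(6,255,255)),("g",(65,100,40),(90,255,255)),("p",(130,60,40),(165,255,255))):
    P,u=cloud(c,sel(c,lo,hi));Q=(P-t[:3,3])@t[:3,:3];k=(np.hypot(Q[:,0],Q[:,1])<.04)&(Q[:,2]<.05);print(nm,k.sum(),Q[k].mean(0) if k.any() else 0,Q[k][:,2].min() if k.any() else 0)
b=np.array([.545,-.283]);d=np.hypot(*(p[:,:2]-b).T)
k=(abs(p[:,2]-.0915)<.0035)&(d<.045)&(d>.03);print("rim",bk.fit(p[k],.0365,b))
E
```

```text
time_s: 22.92
eef_pos: [0.526, 0.0637, 0.2741]
eef_rot: [0.0, 0.564, 0.826, 0.0]
wrist_force: [0.4, -0.7, -2.4]
opening: 0.1
grasp_force: 58.7
time_s: 23.92
eef_pos: [0.5344, -0.1096, 0.2731]
eef_rot: [-0.001, 0.565, 0.825, -0.0]
wrist_force: [0.0, -0.0, -1.0]
opening: 0.102
grasp_force: 58.7
time_s: 25.05
eef_pos: [0.5439, -0.2804, 0.2739]
eef_rot: [-0.0, 0.564, 0.826, 0.0]
wrist_force: [0.4, -1.3, -1.7]
opening: 0.103
grasp_force: 58.7
[ 0.544  -0.2804  0.274 ]
tab top tool 2304 [ 0.0007 -0.0006 -0.0137]
foot 2936 [-0.031  -0.0318  0.1001] [0.0307 0.0309 0.1091]
r 1053 [ 0.0002 -0.0227  0.0204] -0.013412706128009527
g 1542 [0.0181 0.0079 0.0189] 0.014919586072874733
p 4 [-0.     -0.0183  0.0341] 0.03267619185187692
rim (array([ 0.5445, -0.2819]), 767, 0.9478487614080835)
```

```bash
python3 -m handwheel '[[[-0.006,0.002,0.08,0],[-0.006,0.002,0.18,0],[-0.006,0.002,0.26,0],[-0.006,0.002,0.32,0],[-0.006,0.002,0.36,0],[-0.006,0.002,0.39,0],[-0.006,0.002,0.42,0],[-0.006,0.002,0.45,0],[-0.006,0.002,0.45,0]]]'; python3 -m handwheel '[[[0,0,0.03,0],[0,0,0.06,0],[0,0,0.09,0],[0,0,0.11,0],[0,0,0.12,0],[0,0,0.12,0]]]'
```

```text
time_s: 26.22
eef_pos: [0.5444, -0.2822, 0.1834]
eef_rot: [-0.0, 0.564, 0.826, 0.0]
wrist_force: [-0.4, 0.5, -2.0]
opening: 0.099
grasp_force: 58.7
time_s: 26.98
eef_pos: [0.5446, -0.2823, 0.1598]
eef_rot: [-0.0, 0.564, 0.826, 0.0]
wrist_force: [0.2, 0.7, -0.6]
opening: 0.103
grasp_force: 58.7
```

```bash
python3 -m handwheel '[[[0,0,0.007,0],[0,0,0.012,0],[0,0,0.012,0],[0,0,0.012,0]]]'; python3 -m handwheel '[[[0,0,0.003,0],[0,0,0.006,0],[0,0,0.006,0]]]'
```

```text
time_s: 27.48
eef_pos: [0.5447, -0.2823, 0.1575]
eef_rot: [0.0, 0.564, 0.826, 0.0]
wrist_force: [-0.2, -0.2, -1.3]
opening: 0.098
grasp_force: 58.7
time_s: 27.85
eef_pos: [0.5448, -0.2824, 0.1568]
eef_rot: [0.0, 0.564, 0.826, -0.0]
wrist_force: [-1.0, 0.7, 3.5]
opening: 0.102
grasp_force: 59.2
```

It touched down at the expected height, so I'll release and back off.

```bash
python3 -m handwheel '[[[0,0,0,0],[0,0,0,0],[0,0,0,0],[0,0,0,0]]]' 34; python3 -m handwheel '[[[0,0,-0.1,0],[0,0,-0.25,0],[0,0,-0.5,0],[0.1,0,-0.5,0],[0.3,0,-0.5,0],[0.3,0,-0.5,0]]]'
python3 - <<'E'
from h import *
np.set_printoptions(precision=4,suppress=True)
c=cam("wrist");t=tool();print(t[:3,3])
b=np.array([.5447,-.2822])
def rep(nm,lo,hi,zl,zh):
    P,u=cloud(c,sel(c,lo,hi));k=(P[:,2]>zl)&(P[:,2]<zh)&(np.hypot(*(P[:,:2]-b).T)<.045);X=P[k];print(nm,k.sum(),X.mean(0) if k.any() else 0,np.percentile(X[:,2],97) if k.any() else 0);return X
X=rep("tab",(95,100,40),(125,255,255),.162,.19);print(cv2.minAreaRect(np.float32(X[:,:2]*1000)),np.percentile(X[:,2],[5,95]))
rep("r",(0,100,80),(8,255,255),.125,.16);rep("g",(65,80,40),(90,255,255),.125,.16);rep("p",(130,50,40),(165,255,255),.125,.16)
F=rep("foot",(95,100,40),(125,255,255),.04,.056)
s=cam("side");m=sel(s,(0,0,70),(179,80,255),(315,308,360,356));p,uv=cloud(s,m);r=p[(p[:,2]>.038)&(p[:,2]<.05)];print("pot",len(r),circ(r))
E
```

```text
time_s: 28.35
eef_pos: [0.5447, -0.2823, 0.1562]
eef_rot: [-0.0, 0.564, 0.826, 0.0]
wrist_force: [-0.1, -0.2, -0.7]
opening: 0.396
grasp_force: 0.0
time_s: 29.1
eef_pos: [0.5226, -0.2246, 0.2581]
eef_rot: [0.001, 0.563, 0.826, 0.0]
wrist_force: [0.1, -0.5, -0.2]
opening: 0.397
grasp_force: 0.0
[ 0.5231 -0.2259  0.2581]
tab 811 [ 0.5434 -0.2807  0.1697] 0.17198012212366048
((544.1373291015625, -282.5844421386719), (10.131656646728516, 28.993011474609375), 21.77408218383789) [0.1649 0.1718]
r 521 [ 0.5244 -0.2912  0.1374] 0.1405993595122027
g 553 [ 0.5477 -0.2622  0.1373] 0.1407536866282995
p 389 [ 0.5607 -0.2954  0.1373] 0.14077533594879466
foot 1007 [ 0.5424 -0.2785  0.0506] 0.05444693010569939
pot 315 (array([0.4834, 0.1711]), np.float64(0.025248977642002464))
```

The tab top is at 172 mm (44 + 128), all three caps are at 141 mm (44 + 97), and the pot is where it was. Handing in.

```bash
python3 -c "
from bench import ctrl
print(ctrl.hand_in())"
```

```text
the job is handed in; nothing more can be done
None
```

The red-capped tube is fully down in the carrier, the filled carrier is fully home in the empty rotor bucket, and the job is handed in at about 29 s; the steel cup measured unmoved, but I did not re-measure the vial, gauze roll, timer and marker.

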